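# Hold a coolant tank's bayonet cap at its vent mark

### The job

On the shop counter, pick up the black bayonet cap with the orange wing and put it into the filler neck of the white coolant tank, ears through the two slots, until it sits fully down on the rim. Then turn it clockwise (seen from above) half-way towards its lock, so that the wing points at the yellow marks, never so far that it rides onto the lock click by the red marks. The vent ring in the neck springs back, so finish while still gripping the cap, down on the rim and held at the yellow marks; leave everything else on the counter alone.

Things in the scene. Friction and masses are not known exactly. Their poses are not given: they have to be found in the camera images.
- cap_centre (a point): bayonet cap, upright at the start, 45 mm high: point on its axis 22.5 mm above its underside; z up, x along the wing. Orange wing to grip across its thickness: 52 mm along x, 14 along y, from 5.5 mm below to 22.5 mm above this point; below it a black disc 62 mm across, 6 mm thick. A half turn about z makes no difference. Fully down in the neck this point is 11.5 mm above the rim
- cap: the same cap, loose, about 90 g; origin at the centre of its underside. Under the disc: a plug 40 mm across, 11 mm high, with two ears at its foot along +x and -x, in line with the wing (9 mm wide, 4 mm high, reaching 27 mm from the axis)
- neck_rim (a point): centre of the tank neck's mouth, at rim height, 120 mm above the counter; z up; two entry slots along its +x and -x, 14 mm wide, out to 29 mm from the axis; mouth 44 mm across, rim flange 5 mm thick, room for the ears below. Turning anticlockwise from the slots is stopped. Nothing but the gripper keeps the cap in the half-way position
- tank: fixed white coolant tank, 130 x 180 mm (x, y), 82 mm high, neck in its middle, two black spigots on its +x side; origin under its centre. A black collar 92 mm across, 12.5 mm below the rim, carries painted marks in opposite pairs: white at the slots, yellow 42 degrees clockwise from them (half-way), red 88 degrees clockwise (locked)
- vent_ring (a joint): spring-return ring in the neck, pushed round by the cap's ears; rad, 0 at rest, grows clockwise. Starts to move when the cap has turned about 0.1 from the slots, then turns with it: 0.64 with the wing at the yellow marks; sprung lock click felt from about 0.87, locked at about 1.45. Spring 0.02 N m at rest, 0.085 half-way; turns a released cap back
- screw_cap: round blue ribbed screw cap without a wing, 56 mm across, 26 mm high, origin at its underside; not the cap for this neck, leave it alone
- plug_carton: low blue carton, 45 x 95 x 30 mm, origin under its centre; leave alone
- tape_roll: yellow tape roll lying flat, 90 mm across, 25 mm high, origin under its centre; leave alone
- wrench: steel wrench lying flat along its own x; leave alone
- oil_filter: white and red oil filter can, 73 mm across, 85 mm high, origin under its centre; leave alone
- marker: green and black marker lying flat, 125 x 14 x 14 mm along its own x; leave alone
- bulb_box: small cardboard and green box, 50 x 50 x 70 mm high, origin under its centre; leave alone
There are look-alikes about, which are no part of the job. Leave any pink or turquoise look-alike of the cap alone.

How it is judged:
On the way, in this order (a step that is already met when the one before it is completed fails the run):
1. the cap has been picked up off the counter (height (world z) of cap_centre above 0.06 m and contact force between the fingers and cap above 0.5 N), for 0.1 s.
2. the cap sits fully down on the rim, ears through the slots, not yet turned to the half-way position (horizontal distance between cap_centre and neck_rim below 0.005 m and z of cap_centre in the frame of neck_rim below 0.0142 m and angle between cap_centre's own z axis and vertical below 0.1 rad and value of joint vent_ring below 0.4 rad), for 0.05 s.
At the end, for the whole second after the job is handed in: The cap is gripped by the fingers (over 1 N), still, upright within 0.1 rad, fully down on the rim (within 2.7 mm) and within 5 mm of the neck's axis, and turned so that the vent ring stands between 0.48 and 0.80 rad (wing within about 9 degrees of the yellow marks) (horizontal distance between cap_centre and neck_rim below 0.005 m and z of cap_centre in the frame of neck_rim below 0.0142 m and angle between cap_centre's own z axis and vertical below 0.1 rad and value of joint vent_ring between 0.48 and 0.8 rad and angle between the x axis of cap_centre and the x axis of neck_rim, either way round above 0.5 rad and contact force between the fingers and cap above 1 N and angular speed of cap below 0.2 rad/s); the arm keeps its last pose, push and grip.
It fails at once if the cap is turned onto the lock click (vent ring beyond 1.05 rad) (value of joint vent_ring above 1.05 rad).
It fails at once if something else on the counter is disturbed (moved over 30 mm) (distance of any of screw_cap, plug_carton, tape_roll, wrench, oil_filter, marker, bulb_box from where it was at the start of the episode above 0.03 m).
It also fails if it takes over 45 s, if anything falls off the work surface, if the arm or the gripper's body presses on something with over 40 N, if the wrist force passes 120 N, or if a joint passes its speed limit or range.

### The arm

A 7-joint arm with a two-finger parallel gripper is mounted at the origin on the work surface. World frame = base frame: x ahead of the robot, y to its left, z up, the work surface at z = 0. Lengths are in m, angles in rad, forces in N, time in s.
With the tool pointing down it reaches from about 0.425 to 0.95 m from the base axis. Payload 16.7 kg.
Tool frame: the origin (TCP) lies at the very end of the fingers, on their centre line; the grasp point (between the pads) lies 19 mm behind it; z points along the fingers, y is the line along which they close (so a half turn about z gives the same grasp; the last joint's range is limited). The gripper opens to 94 mm and grips with 3 to 60 N. Pads are 16 mm wide; open, the fingers measure 119 mm over their backs; the gripper's body (75 mm by 177 mm) begins 78 mm behind the grasp point.
Start: joints at [1.095, 0.426, 0.074, 1.606, -0.034, 1.111, -0.067], TCP at [0.217, -0.639, 0.181] pointing down, gripper open.
Joint ranges: [-2.85, 2.85], [-0.5, 2.14], [-1.23, 1.37], [0.21, 2.46], [-1.02, 4.16], [0.16, 2.05], [-2.73, 2.73]. Speed limits (rad/s): [1.89, 1.89, 2.39, 2.39, 3.01, 3.01, 3.01].

### API

Orientations are given as a unit quaternion [x, y, z, w].
In Python, from rig import r, get_image gives the robot as it stands. The module is installed in compiled form; this text tells all that it offers.
- The arm moves only by the tool carry_out, never from a script. Its argument "plan" is a list of rows, each an object with "rotation": the turn, a rotation vector about the tool's x, y, z in rad, a list of three; "linear": the shift along the tool's x, y, z in mm, a list of three; "gripper": the closure in counts, from 0 (fully open) to 255 (shut). In form: [{"rotation": [rx, ry, rz], "linear": [x, y, z], "gripper": gripper}, ...]. A call has exactly 10 rows; each row shifts and turns the commanded pose from where the row before left it, along the tool's axes as they then stand; what a row does not reach is not made up. A row lasts 1/8 s, in which the tool goes at most 62.5 mm and 10.7 degrees, less where a joint would pass 70% of its speed; a pose out of reach is approached as far as the arm can. A call is refused whole if a number of a shift passes 62.5 or a number of a turn 0.188, either way. A call with a gripper value outside its range is refused whole. The fingers move at their own pace and stop on an object; "newtons" is the grip in N (left out, the last holds). Time passes only in rows, so rows that do not move let the fingers close, or fill a call up. It gives the time, the measured TCP pose, the force, the opening and the grip force at its end, in the units of the state.
- r.state(): the state, without advancing time (a new reading comes with each control period).
- get_image(name): name is "side" or "top" or "wrist"; returns a dict with "image" (400x640x3 uint8, red, green, blue), "mtx" (3x3 intrinsics, pixels), "R" (3x3) and "t" (3): a world point X has camera coordinates R X + t. Camera axes: x right, y down, z forward; pixel columns grow to the right and rows downward; lengths in m; the calibration is good to about 2 mm. A picture is of the moment at which its call begins. There is no depth.
- r.close_job(): hands the job in; it is judged then, once.
The state is a dict: "time": time; "qpos": joint angles; "qd": joint speeds; "joint_torque": joint torques, N m; "eef_pos": TCP position; "tool_rot": TCP orientation; "wrist_force": force on the tool from outside, world axes, zero at the start; "wrist_torque": the same for the moment, N m; "gripper_width": finger opening in m; "grip_force": force on a finger pad.
Only numpy, scipy, OpenCV 4.12 (cv2) and the standard library are available. Lean on these libraries where they do the work, as an engineer would, in place of code of your own. Each camera call takes 0.05 s, during which the arm holds its last target. There are 200 camera calls.

## Working session

There is one attempt and no reset: what is moved stays moved. The work goes in short steps, Python scripts to look and compute and a tool call to move; the robot and the scene stay as the last step left them, time stands still between calls to the robot, and variables do not carry over. Pictures are saved under pics/ and viewed, at most 12 in all, crops included, and the job is handed in when it is done.

Besides the shell and the picture viewer there is one more tool, called after "Emit:" as name(argument=value, ...) on one line, values as JSON. carry_out: Moves the arm, as the interface text tells. Its arguments: {"type":"object","properties":{"plan":{"type":"array"},"newtons":{"type":"number"}},"required":["plan"]}

```bash
mkdir -p pics; cat > h.py <<'E'
import numpy as np, cv2
from rig import r, get_image
def save(n,im): cv2.imwrite('pics/'+n+'.png', cv2.cvtColor(im,cv2.COLOR_RGB2BGR))
def ray(c,u,v,z):
    R=np.array(c['R']);t=np.array(c['t']);o=-R.T@t
    d=R.T@np.linalg.inv(c['mtx'])@np.array([u,v,1.]);return o+d*(z-o[2])/d[2]
def proj(c,X):
    p=c['mtx']@(np.array(c['R'])@np.array(X)+c['t']);return p[:2]/p[2]
E
python3 - <<'E'
from h import *
import pickle
cs={n:get_image(n) for n in('side','top')}
pickle.dump(cs,open('c0.pkl','wb'))
for n in cs: save(n+'0',cs[n]['image'])
for n in cs: print(n,-np.array(cs[n]['R']).T@cs[n]['t'])
s=r.state();print(s['time'],s['eef_pos'],s['tool_rot'],s['wrist_force'],s['gripper_width'])
E
```

```text
side [0.25261079 0.55684692 0.74734851]
top [ 0.34451419 -0.09658183  1.0022403 ]
0.1 [ 0.21651882 -0.63888073  0.18084942] [ 9.86681166e-01  1.62665122e-01 -1.35874997e-04 -5.62367658e-04] [0.01864168 0.10431437 0.09415417] 0.093876800985819
```

View pics/top0.png

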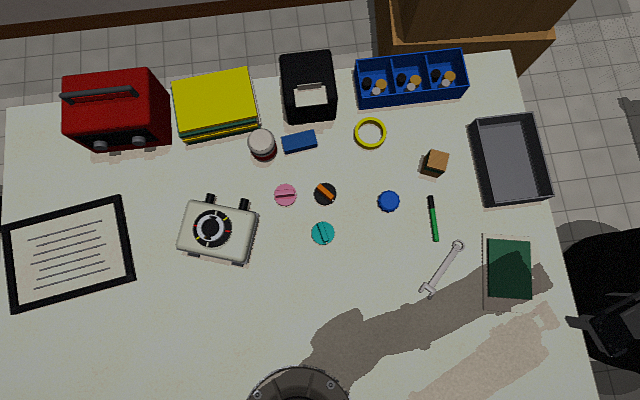

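View pics/side0.png

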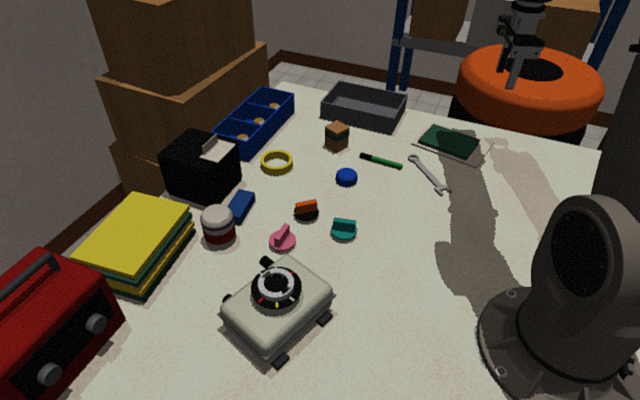

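Top view: the cap (orange wing on black) is at (325,194) and the tank neck at (212,227). A pink look-alike is at (285,195) and a turquoise one at (322,233). The side view agrees, with the cap at (306,211) and the neck at (277,287).

```bash
cat > m0.py <<'E'
from h import *
import pickle
cs=pickle.load(open('c0.pkl','rb'))
for n,(cx,cy) in dict(top=(325,194),side=(306,208)).items():
    c=cs[n];h=cv2.cvtColor(c['image'],cv2.COLOR_RGB2HSV)
    m=cv2.inRange(h,(5,150,90),(20,255,255));q=np.zeros_like(m);q[cy-18:cy+18,cx-18:cx+18]=m[cy-18:cy+18,cx-18:cx+18]
    (u,v),sz,a=cv2.minAreaRect(cv2.findNonZero(q));b=cv2.boxPoints(((u,v),sz,a))
    print(n,'wing',u,v,sz,ray(c,u,v,.045 if n=='top' else .034)); 
    w=[ray(c,*p,.045)[:2] for p in b];print(np.round(w,4).tolist())
o=[]
for n,(x,y) in dict(top=(212,227),side=(277,287)).items():
    o.append(cv2.resize(cs[n]['image'][y-32:y+32,x-40:x+40],None,fx=5,fy=5,interpolation=cv2.INTER_CUBIC))
    c=cs[n];print(n,ray(c,x,y,.12))
save('neck',np.hstack(o))
E
python3 m0.py
```

```text
top wing 325.0309753417969 190.96461486816406 (18.62627410888672, 5.173964500427246) [ 0.57273419 -0.14021034  0.045     ]
[[0.587, -0.1188], [0.5964, -0.1291], [0.5586, -0.1616], [0.5493, -0.1512]]
side wing 305.8269348144531 202.63461303710938 (3.9223225116729736, 20.19995880126953) [ 0.57617084 -0.14670617  0.034     ]
[[0.5935, -0.1255], [0.556, -0.158], [0.5488, -0.1462], [0.5861, -0.1142]]
top [0.50108724 0.14300878 0.12      ]
side [0.4923727  0.15883086 0.12      ]
```

View pics/neck.png

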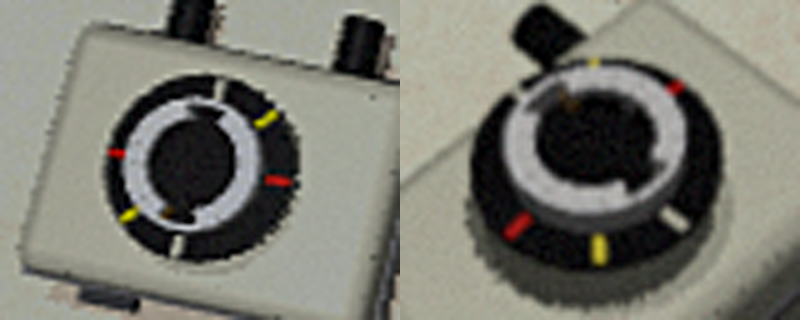

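```bash
cat > m1.py <<'E'
from h import *
import pickle
cs=pickle.load(open('c0.pkl','rb'));c=cs['top']
P=lambda x,y,z,c=c,o=(172,195): ray(c,o[0]+x/5-.4,o[1]+y/5-.4,z)
print('rim',P(193,164,.12))
for a,b,n in (((221,90),(178,246),'w'),((266,118),(128,215),'y'),((279,181),(117,153),'r')):
    p,q=P(*a,.1075),P(*b,.1075);d=p-q;print(n,(p+q)/2,np.hypot(*d[:2]),np.degrees(np.arctan2(d[1],d[0])))
s=cs['side'];S=lambda x,y,z:P(x-400,y,z,s,(237,255))
print('side rim',S(596,140,.12))
for a,b,n in (((675,219),(523,93),'w'),((598,248),(594,62),'y'),((518,224),(676,87),'r')):
    p,q=S(*a,.1075),S(*b,.1075);d=q-p;print(n,(p+q)/2,np.hypot(*d[:2]),np.degrees(np.arctan2(d[1],d[0])))
print('pink',ray(c,285,195,.02),'turq',ray(c,322,233,.02),'cap disc',ray(c,325,194,.017))
E
python3 m1.py
```

```text
rim [0.5006665  0.14735058 0.12      ]
w [0.50083619 0.14770008 0.1075    ] 0.07801047028270885 -19.421268692803626
y [0.50151288 0.14878271 0.1075    ] 0.07985188285007849 -60.806554406858424
r [0.5011255 0.1485603 0.1075   ] 0.0806160646232921 -107.02136609506199
side rim [0.49870401 0.15121878 0.12      ]
w [0.50032775 0.14864964 0.1075    ] 0.0802261138550067 -19.594307813988767
y [0.50129422 0.1476528  0.1075    ] 0.08232341522447777 -61.56011740628956
r [0.49976096 0.1479938  0.1075    ] 0.08076884683680685 -107.39186381398606
pink [ 0.58124831 -0.03226464  0.02      ] turq [ 0.46594391 -0.11855102  0.02      ] cap disc [ 0.57100306 -0.14030657  0.017     ]
```

Emit:
carry_out(plan=[{"rotation":[0,0,0],"linear":[20,-14,0],"gripper":100},{"rotation":[0,0,0],"linear":[38,-27.5,0],"gripper":100},{"rotation":[0,0,0],"linear":[38,-27.5,0],"gripper":100},{"rotation":[0,0,0],"linear":[38,-27.5,0],"gripper":100},{"rotation":[0,0,0],"linear":[38,-27.5,0],"gripper":100},{"rotation":[0,0,0],"linear":[38,-27.5,0],"gripper":100},{"rotation":[0,0,0],"linear":[38,-27.5,0],"gripper":100},{"rotation":[0,0,0],"linear":[38,-27.5,0],"gripper":100},{"rotation":[0,0,0],"linear":[38,-27.5,0],"gripper":100},{"rotation":[0,0,0],"linear":[38,-27.5,0],"gripper":100}])

```text
time: 1.35
eef_pos: [0.4762, -0.2728, 0.1815]
tool_rot: [0.987, 0.163, 0.0, -0.0]
wrist_force: [-0.5, -0.6, -0.2]
gripper_width: 0.0567
grip_force: 0.0
```

```bash
cat >> h.py <<'E'
from scipy.spatial.transform import Rotation as Ro
def delta(p,ang):
    "shift (mm, tool axes now) and rz to reach TCP p with tool x at ang deg"
    s=r.state();M=Ro.from_quat(s['tool_rot']);X=M.as_matrix()
    a=np.degrees(np.arctan2(X[1,0],X[0,0]))
    print('t %.2f'%s['time'],'pos',np.round(s['eef_pos'],4),'ang %.2f'%a,'tilt',np.round(X[:2,2],4),'q',np.round(s['qpos'],2),'w %.4f g %.1f'%(s['gripper_width'],np.linalg.norm(s['grip_force'])),'F',np.round(s['wrist_force'],1))
    print('shift now',np.round(X.T@(np.array(p)-s['eef_pos'])*1e3,1),'rz',round(np.radians((a-ang+180)%360-180),4))
    d=np.array(p)-s['eef_pos'];t=np.radians(ang);print('after turn x,y,z', np.round([d[0]*1e3*np.cos(t)+d[1]*1e3*np.sin(t),d[0]*1e3*np.sin(t)-d[1]*1e3*np.cos(t),-d[2]*1e3],1))
E
python3 -c "
from h import *
delta((.572,-.14,.15),40.7)"
```

```text
t 1.35 pos [ 0.4762 -0.2728  0.1815] ang 18.77 tilt [0.     0.0001] q [ 0.53  0.23 -0.14  1.88  0.04  1.03 -0.88] w 0.0567 g 0.0 F [-0.5 -0.6 -0.2]
shift now [133.4 -94.9  31.5] rz -0.3827
after turn x,y,z [159.2 -38.2  31.5]
```

Emit:
carry_out(plan=[{"rotation":[0,0,0],"linear":[33.4,-23.9,0],"gripper":100},{"rotation":[0,0,0],"linear":[40,-28,0],"gripper":100},{"rotation":[0,0,0],"linear":[40,-28,5],"gripper":100},{"rotation":[0,0,0],"linear":[20,-15,6.5],"gripper":100},{"rotation":[0,0,-0.0957],"linear":[0,0,10],"gripper":100},{"rotation":[0,0,-0.0957],"linear":[0,0,10],"gripper":100},{"rotation":[0,0,-0.0957],"linear":[0,0,0],"gripper":100},{"rotation":[0,0,-0.0957],"linear":[0,0,0],"gripper":100},{"rotation":[0,0,0],"linear":[0,0,0],"gripper":100},{"rotation":[0,0,0],"linear":[0,0,0],"gripper":100}])

```text
time: 2.6
eef_pos: [0.5713, -0.1422, 0.15]
tool_rot: [0.938, 0.347, 0.0, -0.0]
wrist_force: [0.7, 0.7, -0.3]
gripper_width: 0.0572
grip_force: 0.0
```

```bash
python3 - <<'E'
from h import *
c=get_image('wrist');save('w1',c['image'])
h=cv2.cvtColor(c['image'],cv2.COLOR_RGB2HSV)
m=cv2.inRange(h,(5,150,90),(20,255,255))
n,l,st,ce=cv2.connectedComponentsWithStats(m)
for i in range(1,n):
    if st[i,4]>300:
        R=cv2.minAreaRect(cv2.findNonZero((l==i).astype(np.uint8)));print(st[i],ce[i],R)
        print(np.round([ray(c,*p,.045)[:2] for p in cv2.boxPoints(R)],4).tolist(), ray(c,*R[0],.045))
delta((.572,-.14,.02),40.7)
E
```

```text
[614  89  25  28 359] [625.68523677 101.87465181] ((626.0, 102.5), (27.0, 24.0), 90.0)
[[0.8568, -0.3053], [0.8729, -0.3239], [0.8585, -0.348], [0.8421, -0.3288]] [ 0.85767003 -0.32633902  0.045     ]
t 2.65 pos [ 0.5713 -0.1423  0.15  ] ang 40.57 tilt [0.     0.0001] q [ 0.37  0.33 -0.29  1.82  0.11  1.   -0.83] w 0.0568 g 0.0 F [-0.   0.6 -0.1]
shift now [  2.   -1.3 130. ] rz -0.0023
after turn x,y,z [  2.   -1.3 130. ]
```

View pics/w1.png

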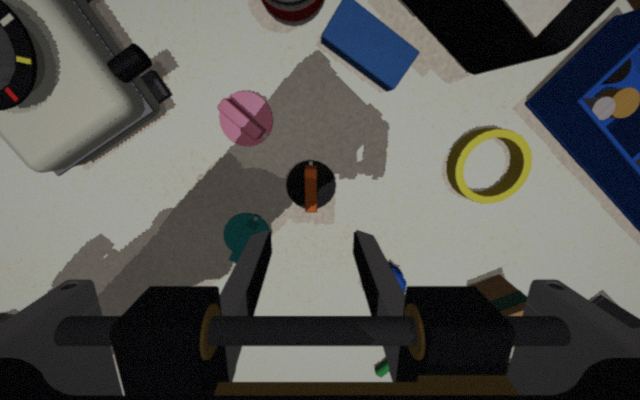

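The wrist view shows the wing in shadow at (311,187), running along tool x, with the fingers clear of both look-alikes. I'll re-measure with a darker threshold.

```bash
python3 - <<'E'
from h import *
c=get_image('wrist')
h=cv2.cvtColor(c['image'],cv2.COLOR_RGB2HSV)
m=cv2.inRange(h,(3,120,60),(22,255,255));q=0*m;q[155:220,285:340]=m[155:220,285:340]
R=cv2.minAreaRect(cv2.findNonZero(q));print(R)
print(np.round([ray(c,*p,.045)[:2] for p in cv2.boxPoints(R)],4).tolist())
w=ray(c,*R[0],.045);print(w)
for X in ((.572,-.14,.045),):print(proj(c,X))
d=w-r.state()['eef_pos'];t=np.radians(40.57);print('x,y mm',1e3*(d[0]*np.cos(t)+d[1]*np.sin(t)),1e3*(d[0]*np.sin(t)-d[1]*np.cos(t)))
E
```

```text
((310.5, 189.5), (43.0, 11.0), 90.0)
[[0.5883, -0.1175], [0.5962, -0.1268], [0.558, -0.1598], [0.5497, -0.1501]]
[ 0.57349444 -0.13817324  0.045     ]
[310.86729466 191.47791885]
x,y mm 4.362279328453202 -1.8355255009793114
```

Emit:
carry_out(plan=[{"rotation":[0,0,0],"linear":[3.4,-1.7,20],"gripper":110},{"rotation":[0,0,0],"linear":[0,0,30],"gripper":110},{"rotation":[0,0,0],"linear":[0,0,30],"gripper":110},{"rotation":[0,0,0],"linear":[0,0,25],"gripper":110},{"rotation":[0,0,0],"linear":[0,0,15],"gripper":110},{"rotation":[0,0,0],"linear":[0,0,9],"gripper":110},{"rotation":[0,0,0],"linear":[0,0,0],"gripper":110},{"rotation":[0,0,0],"linear":[0,0,0],"gripper":255},{"rotation":[0,0,0],"linear":[0,0,0],"gripper":255},{"rotation":[0,0,0],"linear":[0,0,0],"gripper":255}], newtons=35)

```text
time: 3.95
eef_pos: [0.5732, -0.1393, 0.0214]
tool_rot: [0.938, 0.347, 0.0, 0.0]
wrist_force: [-0.4, -0.4, 0.9]
gripper_width: 0.027
grip_force: 0.0
```

Still closing; let it close, then lift.

Emit:
carry_out(plan=[{"rotation":[0,0,0],"linear":[0,0,0],"gripper":255},{"rotation":[0,0,0],"linear":[0,0,0],"gripper":255},{"rotation":[0,0,0],"linear":[0,0,0],"gripper":255},{"rotation":[0,0,0],"linear":[0,0,0],"gripper":255},{"rotation":[0,0,0],"linear":[0,0,-10],"gripper":255},{"rotation":[0,0,0],"linear":[0,0,-30],"gripper":255},{"rotation":[0,0,0],"linear":[0,0,-40],"gripper":255},{"rotation":[0,0,0],"linear":[0,0,-40],"gripper":255},{"rotation":[0,0,0],"linear":[0,0,-40],"gripper":255},{"rotation":[0,0,0],"linear":[0,0,-20],"gripper":255}])

```text
time: 5.2
eef_pos: [0.5735, -0.1393, 0.2039]
tool_rot: [0.938, 0.347, 0.001, 0.001]
wrist_force: [-1.0, -0.2, -0.1]
gripper_width: 0.0003
grip_force: 0.0
```

```bash
python3 - <<'E'
from h import *
c=get_image('wrist');s=get_image('side')
save('w2',np.hstack([c['image'][120:400,160:460],s['image'][60:340,180:480]]))
delta((.5005,.148,.2),160.6)
E
```

```text
t 5.30 pos [ 0.574  -0.1394  0.2038] ang 40.64 tilt [ 0.0038 -0.0009] q [ 0.37  0.28 -0.29  1.76  0.09  1.1  -0.81] w 0.0003 g 0.0 F [ 0.1 -0.1  0.1]
shift now [ 131.4 -266.     3.3] rz -2.0936
after turn x,y,z [164.8 246.7   3.8]
```

View pics/w2.png

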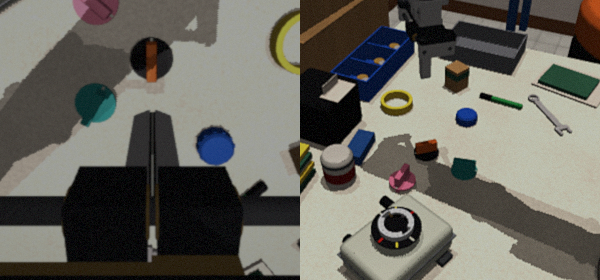

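The grasp missed: the fingers shut on nothing and the cap still stands at the same place. Before retrying I'll check where the TCP projects in the images.

```bash
python3 - <<'E'
from h import *
p=np.array(r.state()['eef_pos'])
for n in('side','wrist','top'):
    c=get_image(n);print(n,'tcp proj',proj(c,p),'cam',-np.array(c['R']).T@c['t'])
    h=cv2.cvtColor(c['image'],cv2.COLOR_RGB2HSV)
    if n=='wrist':
        m=cv2.inRange(h,(3,120,60),(22,255,255));q=0*m;q[155:205,290:335]=m[155:205,290:335]
        R=cv2.minAreaRect(cv2.findNonZero(q));print(R,ray(c,*R[0],.045))
    if n=='top':save('t2',cv2.resize(c['image'][80:280,180:460],None,fx=2.5,fy=2.5))
E
```

```text
side tcp proj [305.06806543 146.97001569] cam [0.25261079 0.55684692 0.74734851]
wrist tcp proj [312.87520609 229.2209183 ] cam [ 0.63718306 -0.08362714  0.40540467]
((311.5, 182.5), (37.0, 11.0), 90.0) [ 0.57330737 -0.13876016  0.045     ]
top tcp proj [325.64108137 173.66393087] cam [ 0.34451419 -0.09658183  1.0022403 ]
```

View pics/t2.png

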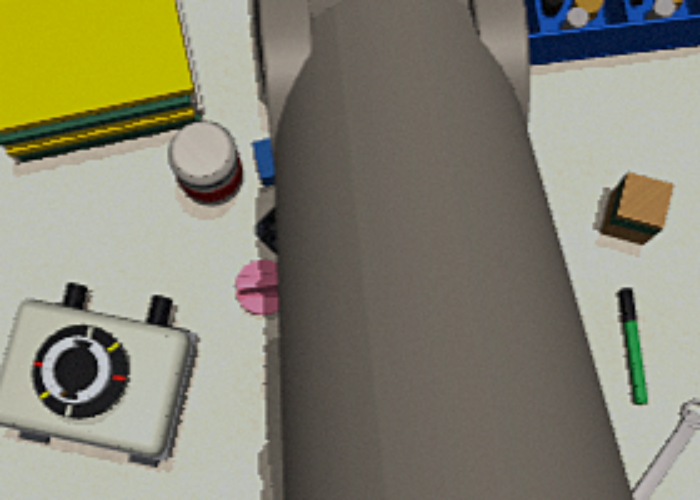

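The top view is blocked by the arm. In the side view the fingertips look higher than the TCP projection, so I'll measure that offset by differencing against the first picture.

```bash
python3 - <<'E'
from h import *
import pickle
a=pickle.load(open('c0.pkl','rb'))['side'];c=get_image('side')
p=np.array(r.state()['eef_pos'])
for dz in(0,.01,.02,.03,.04):print(dz,proj(c,p+[0,0,dz]))
d=np.abs(c['image'].astype(int)-a['image']).sum(2)
for y in range(125,155):
    x=np.where(d[y,285:330]>50)[0];print(y,(x.min()+285,x.max()+285,len(x)) if len(x) else None,c['image'][y,305],end=' ')
print(r.state()['gripper_width'])
print('cap wing proj', proj(c,(.573,-.139,.045)))
i=np.vstack([cv2.resize(z['image'][90:230,255:355],None,fx=4,fy=4) for z in(a,)]+[]);
save('s3',np.hstack([i,cv2.resize(c['image'][90:230,255:355],None,fx=4,fy=4)]))
E
```

```text
0 [305.73742398 148.6876528 ]
0.01 [305.72071772 144.85941306]
0.02 [305.70376592 140.97490837]
0.03 [305.68656314 137.03288916]
0.04 [305.66910374 133.03206852]
125 (np.int64(300), np.int64(311), 12) [53 53 51] 126 (np.int64(300), np.int64(311), 12) [51 54 52] 127 (np.int64(287), np.int64(311), 13) [53 53 52] 128 (np.int64(300), np.int64(311), 12) [61 56 56] 129 (np.int64(300), np.int64(311), 12) [57 58 56] 130 (np.int64(300), np.int64(311), 12) [58 58 59] 131 (np.int64(296), np.int64(311), 13) [61 57 56] 132 (np.int64(300), np.int64(311), 12) [54 49 55] 133 (np.int64(300), np.int64(312), 13) [61 57 56] 134 (np.int64(300), np.int64(311), 12) [56 53 54] 135 (np.int64(300), np.int64(311), 12) [53 51 49] 136 (np.int64(300), np.int64(312), 13) [58 55 56] 137 (np.int64(300), np.int64(311), 12) [61 58 58] 138 (np.int64(301), np.int64(311), 11) [45 48 47] 139 (np.int64(301), np.int64(311), 11) [52 51 47] 140 (np.int64(301), np.int64(310), 10) [79 80 75] 141 (np.int64(302), np.int64(305), 4) [153 156 140] 142 (np.int64(306), np.int64(306), 1) [194 197 176] 143 None [189 189 170] 144 (np.int64(323), np.int64(323), 1) [187 187 169] 145 None [193 193 172] 146 None [188 187 171] 147 None [189 188 168] 148 (np.int64(308), np.int64(308), 1) [187 183 164] 149 None [189 185 167] 150 None [188 183 167] 151 None [185 181 163] 152 (np.int64(288), np.int64(288), 1) [190 189 170] 153 None [187 185 165] 154 None [186 183 167] 0.00033993856818369
cap wing proj [305.68085315 201.61449411]
```

View pics/s3.png

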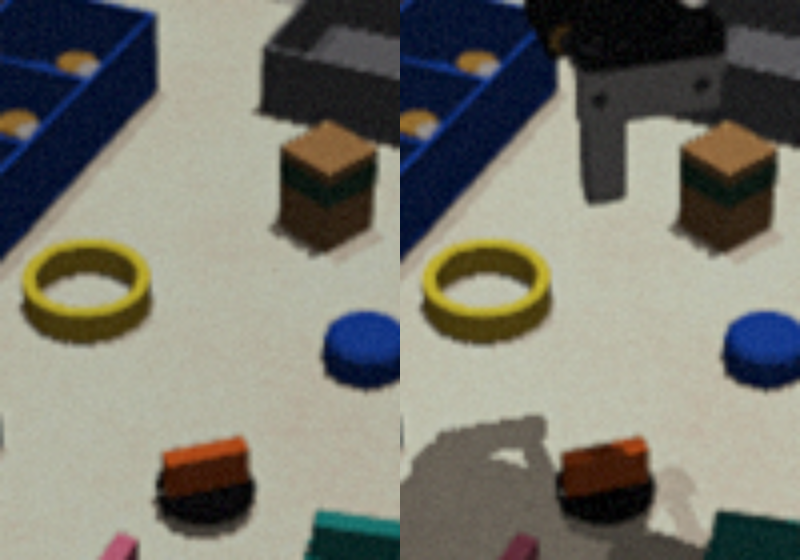

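Fingertips appear at row 140.5, against 148.7 predicted from the reported TCP. That makes them about 20 mm higher, or else further away. I'll cross-check with the wrist view.

```bash
python3 - <<'E'
from h import *
s=r.state();p=np.array(s['eef_pos']);print(s['time'],p,s['tool_rot'],s['qpos'],s['wrist_force'])
X=Ro.from_quat(s['tool_rot']).as_matrix()
c=get_image('wrist')
for dz in(0,.01,.02,.03):print(dz,proj(c,p-X[:,2]*dz))
print('wrist cam, tool frame',X.T@(-np.array(c['R']).T@c['t']-p))
g=cv2.cvtColor(c['image'],cv2.COLOR_RGB2GRAY)
for y in range(218,252,2): print(y,g[y,298:328:2])
sd=get_image('side')
# triangulate fingertip: side ray & wrist plane test
for z in (.19,.2,.21,.22,.23):
    w=ray(sd,305.5,141,z);print(z,w,proj(c,w))
E
```

```text
5.5 [ 0.57230075 -0.13913048  0.20003817] [ 9.37721369e-01  3.47387517e-01 -6.19712273e-04 -4.03091183e-04] [ 0.36975835  0.28744684 -0.29316413  1.76635297  0.09171596  1.10260036
 -0.81484743] [-0.03217282 -1.13745885  0.90339685]
0 [312.13142585 228.927964  ]
0.01 [312.14731051 234.1204972 ]
0.02 [312.16471551 239.81001703]
0.03 [312.1838701  246.07146092]
wrist cam, tool frame [ 0.08498579 -0.00031433 -0.2032013 ]
218 [158 159 157 154 157 159 158 158 157 159 159 158 156 157 158]
220 [158 158 156 158 155 155 160 153 157 155 158 159 158 159 161]
222 [158 158 155 155 156 158 157 154 154 156 159 156 161 159 160]
224 [158 159 158 157 153 154 158 158 156 156 153 156 158 156 158]
226 [157 156 158 157 155 152 157 160 161 157 157 156 160 157 155]
228 [155 155 155 158 156 155 156 157 156 157 160 158 152 154 155]
230 [158 152 156 146 117  87 133 157 137  83 127 147 156 155 160]
232 [151 137  97  60  47  46  61  79  44  50  48  58 104 137 154]
234 [70 50 47 45 49 43 20 37 24 48 47 49 46 54 72]
236 [45 45 46 46 45 48 22 43 17 44 46 51 45 49 48]
238 [45 48 40 46 50 42 17 43 24 42 50 47 46 46 50]
240 [44 40 47 46 45 43 26 37 21 46 47 45 49 45 46]
242 [45 46 44 46 44 42 17 39 24 45 47 46 46 45 51]
244 [47 47 49 50 47 45 16 41 10 46 47 46 46 43 45]
246 [45 48 46 46 44 46 19 39 13 47 49 48 43 49 43]
248 [47 50 47 47 50 46 22 39 20 47 44 43 47 48 50]
250 [44 46 38 44 46 47 11 41  8 48 48 48 44 46 43]
0.19 [ 0.59088785 -0.17849806  0.19      ] [362.86212525 237.19546123]
0.2 [ 0.58481845 -0.16530443  0.2       ] [347.62653586 237.81754367]
0.21 [ 0.57874905 -0.1521108   0.21      ] [330.83947431 238.50297407]
0.22 [ 0.57267965 -0.13891717  0.22      ] [312.25124241 239.26194783]
0.23 [ 0.56661025 -0.12572354  0.23      ] [291.55552166 240.10697221]
```

Triangulating, the physical fingertips sit about 20 mm above the reported TCP, with no sideways offset. So my grasp overlapped the wing by only about 4 mm and slipped off. I'll go lower this time and watch the force.

Emit:
carry_out(plan=[{"rotation":[0,0,0],"linear":[0,0,20],"gripper":110},{"rotation":[0,0,0],"linear":[0,0,30],"gripper":110},{"rotation":[0,0,0],"linear":[0,0,35],"gripper":110},{"rotation":[0,0,0],"linear":[0,0,35],"gripper":110},{"rotation":[0,0,0],"linear":[0,0,30],"gripper":110},{"rotation":[0,0,0],"linear":[0,0,20],"gripper":110},{"rotation":[0,0,0],"linear":[0,0,10],"gripper":110},{"rotation":[0,0,0],"linear":[0,0,6],"gripper":110},{"rotation":[0,0,0],"linear":[0,0,0],"gripper":110},{"rotation":[0,0,0],"linear":[0,0,0],"gripper":110}])

```text
time: 6.85
eef_pos: [0.5734, -0.1393, 0.0157]
tool_rot: [0.938, 0.347, 0.0, 0.0]
wrist_force: [-0.6, -0.0, -0.0]
gripper_width: 0.0531
grip_force: 0.0
```

```bash
python3 - <<'E'
from h import *
delta((.573,-.139,.003),40.7)
c=get_image('side');w=get_image('wrist')
p=np.array(r.state()['eef_pos']);X=Ro.from_quat(r.state()['tool_rot']).as_matrix()
print(proj(c,p),'expected tips',[proj(c,p+X@[0,s*.025,-.02]) for s in(1,-1)])
save('s4',np.hstack([cv2.resize(c['image'][140:240,255:355],None,fx=4,fy=4),cv2.resize(w['image'][120:320,200:400],None,fx=2,fy=2)]))
E
```

```text
t 6.85 pos [ 0.5734 -0.1393  0.0157] ang 40.65 tilt [ 0.001  -0.0002] q [ 0.34  0.5  -0.26  1.92  0.18  0.75 -0.89] w 0.0531 g 0.0 F [-0.6 -0.  -0. ]
shift now [-0.1 -0.5 12.7] rz -0.0008
after turn x,y,z [-0.1 -0.5 12.7]
[305.64900861 210.35545919] expected tips [array([302.7987284 , 197.71273779]), array([308.54800398, 211.2485673 ])]
```

View pics/s4.png

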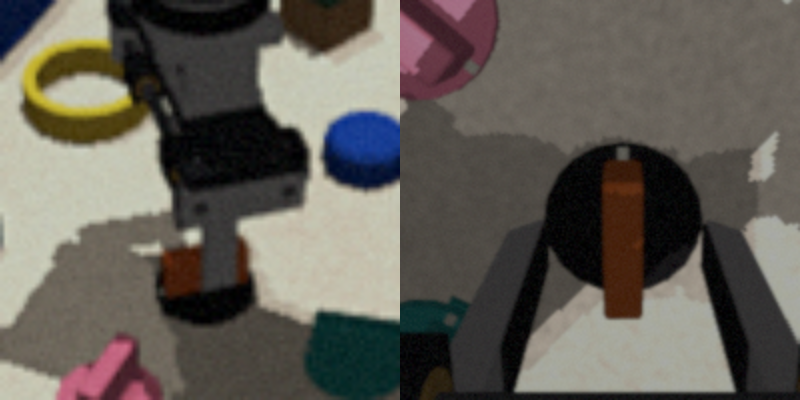

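The fingers straddle the wing, centred on it, with tips about 9 mm below the wing's top. Going down 15 mm more and closing.

Emit:
carry_out(plan=[{"rotation":[0,0,0],"linear":[0,0,5],"gripper":130},{"rotation":[0,0,0],"linear":[0,0,5],"gripper":150},{"rotation":[0,0,0],"linear":[0,0,4],"gripper":170},{"rotation":[0,0,0],"linear":[0,0,0],"gripper":255},{"rotation":[0,0,0],"linear":[0,0,0],"gripper":255},{"rotation":[0,0,0],"linear":[0,0,0],"gripper":255},{"rotation":[0,0,0],"linear":[0,0,0],"gripper":255},{"rotation":[0,0,0],"linear":[0,0,0],"gripper":255},{"rotation":[0,0,0],"linear":[0,0,0],"gripper":255},{"rotation":[0,0,0],"linear":[0,0,0],"gripper":255}])

```text
time: 8.2
eef_pos: [0.5729, -0.1392, 0.001]
tool_rot: [0.938, 0.347, 0.0, -0.0]
wrist_force: [0.7, -0.7, -1.6]
gripper_width: 0.0137
grip_force: 35.0
```

Emit:
carry_out(plan=[{"rotation":[0,0,0],"linear":[0,0,-10],"gripper":255},{"rotation":[0,0,0],"linear":[0,0,-25],"gripper":255},{"rotation":[0,0,0],"linear":[0,0,-35],"gripper":255},{"rotation":[0,0,-0.05],"linear":[0,0,-35],"gripper":255},{"rotation":[0,0,-0.1],"linear":[0,0,-35],"gripper":255},{"rotation":[0,0,-0.17],"linear":[0,0,-25],"gripper":255},{"rotation":[0,0,-0.17],"linear":[0,0,-10],"gripper":255},{"rotation":[0,0,-0.17],"linear":[0,0,-5],"gripper":255},{"rotation":[0,0,-0.17],"linear":[0,0,0],"gripper":255},{"rotation":[0,0,-0.17],"linear":[0,0,0],"gripper":255}])

```text
time: 9.45
eef_pos: [0.5729, -0.1392, 0.1818]
tool_rot: [0.654, 0.756, 0.0, 0.0]
wrist_force: [-0.2, -0.6, -1.7]
gripper_width: 0.0135
grip_force: 35.0
```

```bash
python3 -c "
from h import *
delta((.5005,.148,.185),160.6)"
```

```text
t 9.45 pos [ 0.5729 -0.1392  0.1818] ang 98.27 tilt [ 0.0006 -0.0003] q [ 0.52  0.32 -0.48  1.78  0.17  1.08  0.12] w 0.0135 g 35.0 F [-0.2 -0.6 -1.7]
shift now [294.6 -30.3  -3.3] rz -1.0878
after turn x,y,z [163.7 246.8  -3.2]
```

Emit:
carry_out(plan=[{"rotation":[0,0,0],"linear":[24.6,-2.3,-3],"gripper":255},{"rotation":[0,0,0],"linear":[45,-4.7,0],"gripper":255},{"rotation":[0,0,0],"linear":[50,-5,0],"gripper":255},{"rotation":[0,0,0],"linear":[50,-5,0],"gripper":255},{"rotation":[0,0,0],"linear":[50,-5,0],"gripper":255},{"rotation":[0,0,0],"linear":[45,-5,0],"gripper":255},{"rotation":[0,0,0],"linear":[30,-3.3,0],"gripper":255},{"rotation":[0,0,-0.1],"linear":[0,0,0],"gripper":255},{"rotation":[0,0,-0.165],"linear":[0,0,0],"gripper":255},{"rotation":[0,0,-0.165],"linear":[0,0,0],"gripper":255}])

```text
time: 10.7
eef_pos: [0.5014, 0.1494, 0.1846]
tool_rot: [0.479, 0.878, 0.0, 0.0]
wrist_force: [0.8, -0.7, -1.0]
gripper_width: 0.0139
grip_force: 35.0
```

Emit:
carry_out(plan=[{"rotation":[0,0,-0.165],"linear":[0,0,0],"gripper":255},{"rotation":[0,0,-0.165],"linear":[0,0,0],"gripper":255},{"rotation":[0,0,-0.165],"linear":[0,0,0],"gripper":255},{"rotation":[0,0,-0.163],"linear":[0,0,0],"gripper":255},{"rotation":[0,0,0],"linear":[0,0,0],"gripper":255},{"rotation":[0,0,0],"linear":[0,0,0],"gripper":255},{"rotation":[0,0,0],"linear":[0,0,0],"gripper":255},{"rotation":[0,0,0],"linear":[0,0,0],"gripper":255},{"rotation":[0,0,0],"linear":[0,0,0],"gripper":255},{"rotation":[0,0,0],"linear":[0,0,0],"gripper":255}])

```text
time: 11.95
eef_pos: [0.5022, 0.1484, 0.184]
tool_rot: [0.171, 0.985, 0.0, -0.0]
wrist_force: [-0.2, 0.2, -1.2]
gripper_width: 0.0135
grip_force: 35.0
```

```bash
python3 - <<'E'
from h import *
delta((.5005,.148,.185),160.6)
import pickle
cs={n:get_image(n) for n in('side','wrist')};pickle.dump(cs,open('c5.pkl','wb'))
c,w=cs['side'],cs['wrist']
save('s5',np.hstack([cv2.resize(c['image'][200:340,200:340],(560,560),interpolation=cv2.INTER_CUBIC)[:,100:460],cv2.resize(w['image'][60:340,210:430],(440,560))]))
print(proj(w,(.5005,.148,.12)),proj(c,(.5005,.148,.2)))
E
```

```text
t 11.95 pos [0.5022 0.1484 0.184 ] ang 160.27 tilt [-0.      0.0001] q [ 0.29  0.27 -0.82  1.9   0.22  1.07  0.61] w 0.0135 g 35.0 F [-0.2  0.2 -1.2]
shift now [ 1.4 -0.9 -1. ] rz -0.0058
after turn x,y,z [ 1.5 -0.9 -1. ]
[310.89128057 202.84292947] [273.30833737 251.39387434]
```

View pics/s5.png

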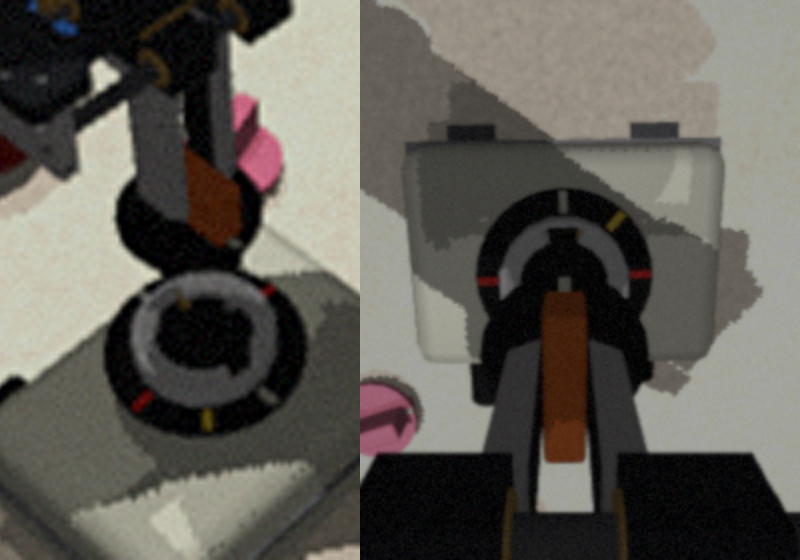

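The slot notch, the white mark and the wing line up vertically at wrist column ~312, so the yaw is right. I'll measure the neck centre from the marks and the wing centre from the same view.

```bash
python3 - <<'E'
from h import *
import pickle
cs=pickle.load(open('c5.pkl','rb'));w,c=cs['wrist'],cs['side']
h=cv2.cvtColor(w['image'],cv2.COLOR_RGB2HSV)
m=cv2.inRange(h,(0,150,90),(5,255,255))|cv2.inRange(h,(172,150,90),(180,255,255))
m[:, :260]=0;m[:,360:]=0;m[:180]=0;m[210:]=0
n,l,st,ce=cv2.connectedComponentsWithStats(m)
P=[]
for i in range(1,n):
    if st[i,4]>8:print('red',ce[i],st[i,4]);P.append(ray(w,*ce[i],.1075))
print(np.round(P,4),np.mean(P,0),np.linalg.norm(P[0]-P[1]))
d=P[0]-P[1];print('red ang',np.degrees(np.arctan2(d[1],d[0]))%180)
wm=ray(w,210+(563-360)/2,60+203/2,.1075);print('white far',wm,np.degrees(np.arctan2(*(wm-np.mean(P,0))[1::-1])))
# wing
q=cv2.inRange(h,(3,120,50),(22,255,255));q[:,:290]=0;q[:,335:]=0;q[:200]=0;q[300:]=0
R=cv2.minAreaRect(cv2.findNonZero(q));print('wing',R,proj(w,(.5022,.1484,.228)))
for z in(.228,):print([ray(w,R[0][0],y,z)[:2] for y in(R[0][1]-max(R[1])/2,R[0][1]+max(R[1])/2)],ray(w,*R[0],z))
# side: red,yellow,white marks
S=lambda x,y,z:ray(c,200+(x+100)/4-.4,200+y/4-.4,z)
a,b=S(145,400,.1075),S(269,291,.1075);print('side red mid',(a+b)/2)
a,b=S(268,395,.1075),S(147,297,.1075);print('side white mid',(a+b)/2)
E
```

```text
return _methods._mean(a, axis=axis, dtype=dtype,
  ret = ret.dtype.type(ret / rcount)
Traceback (most recent call last):
IndexError: list index out of range
```

```bash
cat > m5.py <<'E'
from h import *
import pickle
cs=pickle.load(open('c5.pkl','rb'));w,c=cs['wrist'],cs['side']
im=w['image'].astype(float);P=[]
for u,v in((274,200),(350,196)):
    b=im[v-6:v+7,u-8:u+9];k=np.clip(b[...,0]-np.maximum(b[...,1],b[...,2])-25,0,None)
    yy,xx=np.mgrid[v-6:v+7,u-8:u+9];p=((xx*k).sum()/k.sum(),(yy*k).sum()/k.sum());print('red',p);P.append(ray(w,*p,.1075))
mid=np.mean(P,0);d=P[0]-P[1];print(np.round(P,4),mid,np.linalg.norm(d),'ang',np.degrees(np.arctan2(d[1],d[0]))%180)
wm=ray(w,210+(563-360)/2,60+203/2,.1075);print('white far',wm,np.degrees(np.arctan2(*(wm-mid)[1::-1])))
k=(im[...,0]-im[...,2]>35);k[:,:295]=0;k[:,335:]=0;k[:202]=0;k[300:]=0
R=cv2.minAreaRect(cv2.findNonZero(k.astype(np.uint8)));print('wing',R,proj(w,(.5022,.1484,.228)))
u,v=R[0];L=max(R[1])/2;print([ray(w,u,y,.228)[:2] for y in(v-L,v+L)],ray(w,u,v,.228))
S=lambda x,y,z:ray(c,200+(x+100)/4-.4,200+y/4-.4,z)
a,b=S(145,400,.1075),S(269,291,.1075);print('side red mid',(a+b)/2)
a,b=S(268,395,.1075),S(147,297,.1075);print('side white mid',(a+b)/2)
E
python3 m5.py
```

```text
red (np.float64(273.5844504021448), np.float64(200.17828418230562))
red (np.float64(349.81), np.float64(196.67214285714286))
[[0.4883 0.111  0.1075]
 [0.5114 0.1869 0.1075]] [0.49989199 0.14896666 0.1075    ] 0.07934173379155499 ang 73.07038431293515
white far [0.46360285 0.16183687 0.1075    ] 160.47257085319254
wing ((312.0, 248.0), (84.0, 22.0), 90.0) [311.64857152 256.16485104]
[array([0.47094074, 0.15981912]), array([0.52553007, 0.14028873])] [0.49693098 0.15052061 0.228     ]
side red mid [0.49892011 0.1482917  0.1075    ]
side white mid [0.49985956 0.14920777 0.1075    ]
```

Emit:
carry_out(plan=[{"rotation":[0,0,0],"linear":[1.2,-0.4,5],"gripper":255},{"rotation":[0,0,0],"linear":[0,0,15],"gripper":255},{"rotation":[0,0,0],"linear":[0,0,15],"gripper":255},{"rotation":[0,0,0],"linear":[0,0,12],"gripper":255},{"rotation":[0,0,0],"linear":[0,0,8],"gripper":255},{"rotation":[0,0,0],"linear":[0,0,4],"gripper":255},{"rotation":[0,0,0],"linear":[0,0,2],"gripper":255},{"rotation":[0,0,0],"linear":[0,0,2],"gripper":255},{"rotation":[0,0,0],"linear":[0,0,0],"gripper":255},{"rotation":[0,0,0],"linear":[0,0,0],"gripper":255}])

```text
time: 13.3
eef_pos: [0.501, 0.1484, 0.1212]
tool_rot: [0.171, 0.985, 0.0, 0.0]
wrist_force: [-0.3, 0.1, -1.9]
gripper_width: 0.0138
grip_force: 35.0
```

Now 4 mm more in small steps, to see whether it enters.

Emit:
carry_out(plan=[{"rotation":[0,0,0],"linear":[0,0,1],"gripper":255},{"rotation":[0,0,0],"linear":[0,0,1],"gripper":255},{"rotation":[0,0,0],"linear":[0,0,1],"gripper":255},{"rotation":[0,0,0],"linear":[0,0,1],"gripper":255},{"rotation":[0,0,0],"linear":[0,0,0],"gripper":255},{"rotation":[0,0,0],"linear":[0,0,0],"gripper":255},{"rotation":[0,0,0],"linear":[0,0,0],"gripper":255},{"rotation":[0,0,0],"linear":[0,0,0],"gripper":255},{"rotation":[0,0,0],"linear":[0,0,0],"gripper":255},{"rotation":[0,0,0],"linear":[0,0,0],"gripper":255}])

```text
time: 14.55
eef_pos: [0.5009, 0.1484, 0.117]
tool_rot: [0.171, 0.985, 0.0, 0.0]
wrist_force: [-0.4, -0.1, -1.3]
gripper_width: 0.014
grip_force: 35.0
```

```bash
python3 -c "
from h import *
delta((.5001,.1486,.11),160.5);print(r.state()['wrist_torque'])"
```

```text
t 14.55 pos [0.5009 0.1484 0.117 ] ang 160.29 tilt [0. 0.] q [ 0.25  0.35 -0.79  1.97  0.3   0.94  0.54] w 0.0140 g 35.0 F [-0.4 -0.1 -1.3]
shift now [ 0.8 -0.1  7. ] rz -0.0037
after turn x,y,z [ 0.8 -0.1  7. ]
[ 0.05696331 -0.1475722   0.03163229]
```

No contact force 4 mm past the expected rim height, so either the ears are in or the height is a little off. Continuing down.

Emit:
carry_out(plan=[{"rotation":[0,0,0],"linear":[0,0,1],"gripper":255},{"rotation":[0,0,0],"linear":[0,0,1],"gripper":255},{"rotation":[0,0,0],"linear":[0,0,1],"gripper":255},{"rotation":[0,0,0],"linear":[0,0,1],"gripper":255},{"rotation":[0,0,0],"linear":[0,0,1],"gripper":255},{"rotation":[0,0,0],"linear":[0,0,1],"gripper":255},{"rotation":[0,0,0],"linear":[0,0,0.5],"gripper":255},{"rotation":[0,0,0],"linear":[0,0,0],"gripper":255},{"rotation":[0,0,0],"linear":[0,0,0],"gripper":255},{"rotation":[0,0,0],"linear":[0,0,0],"gripper":255}])

```text
time: 15.8
eef_pos: [0.501, 0.1485, 0.1106]
tool_rot: [0.171, 0.985, 0.0, 0.0]
wrist_force: [-1.0, -0.6, -0.5]
gripper_width: 0.0137
grip_force: 35.0
```

Emit:
carry_out(plan=[{"rotation":[0,0,0],"linear":[0,0,0.5],"gripper":255},{"rotation":[0,0,0],"linear":[0,0,0.5],"gripper":255},{"rotation":[0,0,0],"linear":[0,0,0.5],"gripper":255},{"rotation":[0,0,0],"linear":[0,0,0.5],"gripper":255},{"rotation":[0,0,0],"linear":[0,0,0],"gripper":255},{"rotation":[0,0,0],"linear":[0,0,0],"gripper":255},{"rotation":[0,0,0],"linear":[0,0,0],"gripper":255},{"rotation":[0,0,0],"linear":[0,0,0],"gripper":255},{"rotation":[0,0,0],"linear":[0,0,0],"gripper":255},{"rotation":[0,0,0],"linear":[0,0,0],"gripper":255}])

```text
time: 17.05
eef_pos: [0.501, 0.1484, 0.1099]
tool_rot: [0.171, 0.985, -0.0, 0.0]
wrist_force: [-10.7, -6.3, 28.8]
gripper_width: 0.0136
grip_force: 35.0
```

```bash
python3 - <<'E'
from h import *
delta((.5001,.1486,.11),160.5);print(r.state()['wrist_torque'])
import pickle
cs={n:get_image(n) for n in('side','wrist')};pickle.dump(cs,open('c6.pkl','wb'))
c,w=cs['side'],cs['wrist']
save('s6',np.hstack([cv2.resize(c['image'][220:320,220:330],(440,400),interpolation=cv2.INTER_CUBIC),cv2.resize(w['image'][120:320,220:400],(360,400))]))
E
```

```text
t 17.05 pos [0.501  0.1484 0.1099] ang 160.28 tilt [ 0.0006 -0.001 ] q [ 0.24  0.36 -0.78  1.98  0.31  0.93  0.53] w 0.0136 g 35.0 F [-10.7  -6.3  28.8]
shift now [ 0.9 -0.1 -0.1] rz -0.0039
after turn x,y,z [ 0.9 -0.1 -0.1]
[-1.13950002  2.39416154 -0.03072486]
```

View pics/s6.png

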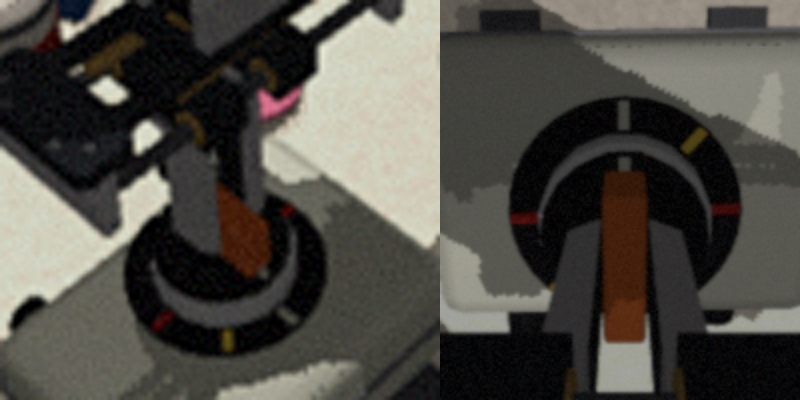

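Contact came at TCP z 0.110, exactly the predicted seated height, and the disc rests on the rim with the ears at the white marks. I'll ease the push, tighten the grip and start turning.

Emit:
carry_out(plan=[{"rotation":[0,0,0],"linear":[0.4,-0.4,-0.4],"gripper":255},{"rotation":[0,0,0],"linear":[0,0,0],"gripper":255},{"rotation":[0,0,0.04],"linear":[0,0,0],"gripper":255},{"rotation":[0,0,0.06],"linear":[0,0,0],"gripper":255},{"rotation":[0,0,0.06],"linear":[0,0,0],"gripper":255},{"rotation":[0,0,0.06],"linear":[0,0,0],"gripper":255},{"rotation":[0,0,0.06],"linear":[0,0,0],"gripper":255},{"rotation":[0,0,0.06],"linear":[0,0,0],"gripper":255},{"rotation":[0,0,0.06],"linear":[0,0,0],"gripper":255},{"rotation":[0,0,0],"linear":[0,0,0],"gripper":255}], newtons=55)

```text
time: 18.4
eef_pos: [0.5013, 0.1486, 0.1099]
tool_rot: [0.364, 0.931, 0.001, 0.001]
wrist_force: [-0.9, -0.6, 13.1]
gripper_width: 0.0135
grip_force: 55.0
```

```bash
python3 -c "
from h import *
delta((.5001,.1486,.11),118.4);print(r.state()['wrist_torque'])"
```

```text
t 18.40 pos [0.5013 0.1486 0.1099] ang 137.32 tilt [0.0019 0.0003] q [ 0.18  0.34 -0.7   1.98  0.27  0.91  0.17] w 0.0135 g 55.0 F [-0.9 -0.6 13.1]
shift now [ 0.8 -0.8 -0.1] rz 0.3303
after turn x,y,z [ 0.5 -1.  -0.1]
[-0.16865604  0.15669035  0.12535434]
```

Emit:
carry_out(plan=[{"rotation":[0,0,0.06],"linear":[0,0,0],"gripper":255},{"rotation":[0,0,0.06],"linear":[0,0,0],"gripper":255},{"rotation":[0,0,0.06],"linear":[0,0,0],"gripper":255},{"rotation":[0,0,0.06],"linear":[0,0,0],"gripper":255},{"rotation":[0,0,0.05],"linear":[0,0,0],"gripper":255},{"rotation":[0,0,0.04],"linear":[0,0,0],"gripper":255},{"rotation":[0,0,0],"linear":[0,0,0],"gripper":255},{"rotation":[0,0,0],"linear":[0,0,0],"gripper":255},{"rotation":[0,0,0],"linear":[0,0,0],"gripper":255},{"rotation":[0,0,0],"linear":[0,0,0],"gripper":255}])

```text
time: 19.65
eef_pos: [0.5012, 0.1484, 0.1099]
tool_rot: [0.512, 0.859, 0.0, 0.001]
wrist_force: [-2.4, -2.4, 14.4]
gripper_width: 0.0136
grip_force: 55.0
```

```bash
python3 - <<'E'
from h import *
delta((.5001,.1486,.11),118.4);print(r.state()['wrist_torque'])
import pickle
cs={n:get_image(n) for n in('side','wrist')}
c,w=cs['side'],cs['wrist']
save('s7',np.hstack([cv2.resize(c['image'][220:320,220:330],(440,400),interpolation=cv2.INTER_CUBIC),cv2.resize(w['image'][120:320,220:400],(360,400))]))
E
```

```text
t 19.65 pos [0.5012 0.1484 0.1099] ang 118.47 tilt [0.0017 0.0001] q [ 0.13  0.32 -0.64  1.99  0.24  0.91 -0.14] w 0.0136 g 55.0 F [-2.4 -2.4 14.4]
shift now [ 0.7 -0.9 -0.1] rz 0.0012
after turn x,y,z [ 0.7 -0.9 -0.1]
[-0.46464224  0.48869245  0.17348442]
```

View pics/s7.png

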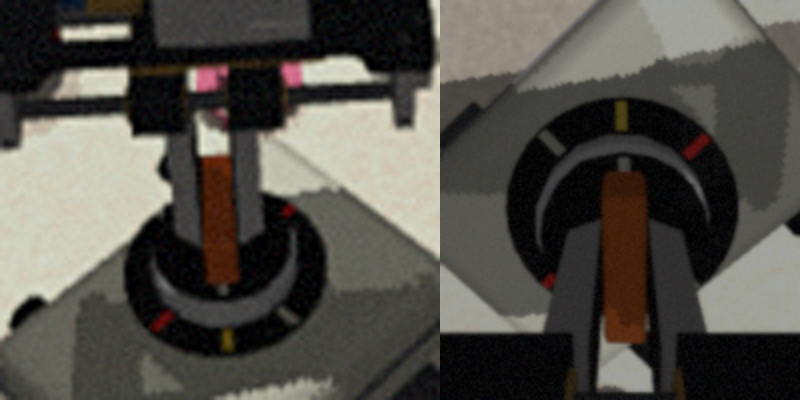

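The wing points straight at the yellow marks in both views (wrist: wing x≈624, yellow mark x≈622). The cap is seated on the rim and gripped at 55 N, so I'm handing in.

```bash
python3 -c "
from rig import r
print(r.close_job())"
```

```text
the job is handed in; nothing more can be done
None
```

I handed the job in with the cap fully down on the rim, its wing at the yellow marks, gripped at 55 N and pressed down at about 14 N. The first grasp slipped off the wing and the second held; no verdict came back.

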